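Refit the pointer knob on the conveyor's hold-to-run control

TASK

The pointer knob has come off the conveyor's control box: pick it up, turn it so that the flat in its bore matches the flat on the bare D-shaft, and push it fully home on the shaft. Then press it down against the shaft's spring, to the stop or nearly so, and keep pressing: finish with the gripper still holding the knob down, do not let go. Leave the round knob, the pan, the tape roll and the bottle where they are.

Things in the scene. Friction and masses are not known exactly. Their poses are not given: they have to be found in the camera images.
- knob_center (a point): Loose black pointer knob standing bore down, 42 mm high, 70 g; point on its axis 21 mm up. Skirt 52 mm across, 6 mm thick; on it an upright grip bar up to the full height, 26 mm wide (along y; grip it across this), running along x from -22 to +18 mm, then tapering to a nose that ends at +31 mm, with a thin white line on top. x points to the nose, z up
- knob_bore (a point): Centre of the bore's mouth in the knob's underside; same axes. D-shaped bore open below, 18 mm deep, 18 mm across, its flat on the nose side (+x), 5.5 mm from the axis. About 1 mm clearance round the shaft: it goes on only within about 0.15 rad of the right turn, knob x along shaft x
- shaft_tip (a point): Centre of the top end of the bare upright steel D-shaft on the control box; moves down with it. 16 mm across, one flat 4.5 mm from the axis facing the shaft's +x; z up. The top 3 mm taper in by 2 mm. Stands 30 mm out of the panel unpressed and cannot turn; a collar at its foot is 32 mm across, 3 mm high. Fully home, the knob's bore end rests on this point: bore mouth 18 mm below it, knob centre 3 mm above
- shaft (a joint): How far the shaft is pressed in, in m: 0 released, 0.008 at the stop. A spring pushes it back up: it starts to give at about 3.6 N and needs about 10.8 N at the stop; it springs back when released
- control_box: The fixed grey box, 200 mm (x) by 160 mm (y), 80 mm high; origin at the centre of its underside, z up. The shaft stands on its top panel 30 mm from the centre towards the box's -x side; the shaft's axes are parallel to the box's. The dial's ring of marks is open on the -x side, opposite the shaft's flat. A red stop button, 24 mm high, stands at x +65, y +45 mm, two low lamps at x +65, y -15 and -45
- round_knob_center (a point): Bystander: a plain round black knob without pointer, 48 mm across, 34 mm high; point at its centre
- pan_center (a point): Bystander: an open steel pan, 108 mm (x) by 176 mm (y), 65 mm high; point at its centre
- tape_center (a point): Bystander: a roll of clear tape lying flat, 100 mm across, 48 mm high; point at its centre
- bottle_center (a point): Bystander: a white plastic bottle standing up, 72 mm across, 170 mm high; point at its centre
Not all that is in view belongs to the job. Leave any blue or green look-alike of the part that bears knob_center alone.

How it is judged:
On the way, in this order (a step that is already met when the one before it is completed fails the run):
1. the pointer knob is lifted off the table (height (world z) of knob_center above 0.06 m), for 0.1 s.
2. the knob is fully home on the shaft (z of knob_center in the frame of shaft_tip below 0.006 m and horizontal distance between knob_center and shaft_tip below 0.004 m and angle between knob_center's own z axis and vertical below 0.12 rad and angle between the x axis of knob_center and the x axis of shaft_tip, either way round below 0.3 rad), for 0.1 s.
At the end, for the whole second after the job is handed in: The knob is fully home on the D-shaft (its centre point less than 6 mm above the shaft's end, axes within 4 mm, upright within 0.12 rad, turned right within 0.3 rad), and the gripper's fingers still push on it (more than 3 N) so that the shaft stays pressed in by more than 5 mm of its 8 mm (all of step 2 and value of joint shaft above 0.005 m and contact force between the fingers and knob above 3 N); the arm keeps its last pose, push and grip.
It fails at once if the round knob is shifted by more than 30 mm (distance of round_knob_center from where it was at the start of the episode above 0.03 m).
It fails at once if the steel pan is shifted by more than 30 mm (distance of pan_center from where it was at the start of the episode above 0.03 m).
It fails at once if the tape roll is shifted by more than 30 mm (distance of tape_center from where it was at the start of the episode above 0.03 m).
It fails at once if the bottle is shifted by more than 30 mm (distance of bottle_center from where it was at the start of the episode above 0.03 m).
It also fails if it takes over 42 s, if anything falls off the work surface, if the arm or the gripper's body presses on something with over 40 N, if the wrist force passes 120 N, or if a joint passes its speed limit or range.

ROBOT

A 7-joint arm with a two-finger parallel gripper is mounted at the origin on the work surface. World frame = base frame: x ahead of the robot, y to its left, z up, the work surface at z = 0. Lengths are in m, angles in rad, forces in N, time in s.
With the tool pointing down it reaches from about 0.4 to 0.85 m from the base axis. Payload 4.5 kg.
Tool frame: the origin (TCP) lies at the very end of the fingers, on their centre line; the grasp point (between the pads) lies 19 mm behind it; z points along the fingers, x is the direction in which the jaws open and shut, and the axes are right-handed (so a half turn about z gives the same grasp; the last joint's range is limited). The gripper opens to 88 mm and grips with 3 to 60 N. Pads are 18 mm wide; open, the fingers measure 123 mm over their backs; the gripper's body (75 mm by 187 mm) begins 45 mm behind the grasp point.
Start: joints at [-1.214, 0.689, -0.195, 1.565, 0.157, 0.902, -0.215], TCP at [0.198, 0.593, 0.239] pointing down, gripper open.
Joint ranges: [-3.01, 3.01], [-0.46, 2.08], [-1.47, 1.51], [0.13, 2.56], [-1, 4.14], [0.04, 2.09], [-2.66, 2.66]. Speed limits (rad/s): [2.57, 2.57, 3.14, 3.14, 3.14, 3.14, 3.14].

INTERFACE

Orientations are given as a unit quaternion [x, y, z, w].
In Python, from plant import * gives the robot as it stands.
- The arm moves only by the tool apply_moves, never from a script. Its argument "series" is a list of rows, each an object of numbers: "x", "y", "z": the shift along the tool's x, y, z in units of 80 cm (1.0 is 80 cm); "wx", "wy", "wz": the turn, a rotation vector about the tool's x, y, z in units of pi rad (1.0 is pi rad); "fingers": the opening, from -1 (shut) to 1 (fully open), so that 0 is half open. In form: [{"x": .., "y": .., "z": .., "wx": .., "wy": .., "wz": .., "fingers": ..}, ...]. A call has 1 to 8 rows; each row shifts and turns the pose as measured when the row begins, along the tool's axes as they then stand; what a row does not reach is not made up. A row lasts 1/8 s, in which the tool goes at most 62.5 mm and 10.7 degrees, less where a joint would pass 70% of its speed; a pose out of reach is approached as far as the arm can. A call with a number of a shift or a turn outside -1 to 1 is refused whole. A call with a gripper value outside its range is refused whole. The fingers move at their own pace and stop on an object; "force" is the grip in N (left out, the last holds). Time passes only in rows, so rows that do not move let the fingers close. It gives the time, the measured TCP pose, the force and the opening at its end, in the units of the state.
- get_state(): the state, without advancing time (a new reading comes with each control period).
- snapshot(name): name is "side" or "top"; returns (picture, depth): 384x512x3 uint8, red, green, blue; 384x512 float32, m along the optical axis (not along the pixel's ray), 0 where there is no reading.
- camera_model(name): a dict with "camera_matrix" (3x3 intrinsics, pixels), "world_from_camera" (4x4, takes a point from camera to world coordinates). Camera axes: x right, y up, looking along -z (the intrinsics and any distortion apply to the point x, -y, -z); pixel columns grow to the right and rows downward; lengths in m; the calibration is good to about 2 mm. A picture is of the moment at which its call begins. camera_model takes no time and is no camera call.
- finish_job(): hands the job in, once; it reports no verdict.
The state is a dict: "clock": time; "q": joint angles; "qd": joint speeds; "joint_torque": joint torques, N m; "tool_pos": TCP position; "eef_rot": TCP orientation; "contact_force": force on the tool from outside, world axes, zero at the start; "moment": the same for the moment, N m; "opening": opening from 0.0 (shut) to 1.0 (fully open).
Only numpy, scipy, OpenCV 4.12 (cv2) and the standard library are available. Lean on these libraries where they do the work, as an engineer would, in place of code of your own. Each camera call takes 0.05 s, during which the arm holds its last target. There are 200 camera calls.

## Working session

There is one attempt and no reset: what is moved stays moved. The work goes in short steps, Python scripts to look and compute and a tool call to move; the robot and the scene stay as the last step left them, time stands still between calls to the robot, and variables do not carry over. Pictures are saved under pics/ and viewed, about 8 in all and at most 12, crops included, and the job is handed in when it is done.

Besides the shell and the picture viewer there is one more tool, called after ">>>" as name([rows], argument=value, ...), one row to a line, values as JSON. apply_moves: Moves the arm, as the interface text tells. Its arguments: {"type":"object","properties":{"series":{"type":"array","items":{"type":"object","properties":{"x":{"type":"number"},"y":{"type":"number"},"z":{"type":"number"},"wx":{"type":"number"},"wy":{"type":"number"},"wz":{"type":"number"},"fingers":{"type":"number"}}}},"force":{"type":"number"}},"required":["series"]}

```bash
mkdir -p pics
python3 - <<'E'
from plant import *
import cv2,numpy as np
for n in("side","top"):
    p,d=snapshot(n); cv2.imwrite(f"pics/{n}0.png",p[:,:,::-1]); np.savez(f"pics/{n}0.npz",p=p,d=d)
    c=camera_model(n); print(n,np.round(c["camera_matrix"],1).tolist(),np.round(c["world_from_camera"],3).tolist(),[k for k in c])
s=get_state(); print({k:np.round(v,3).tolist() for k,v in s.items()})
E
```

```text
side [[437.4, 0.0, 253.3], [0.0, 437.4, 196.9], [0.0, 0.0, 1.0]] [[-0.992, 0.044, -0.115, 0.437], [-0.121, -0.529, 0.84, 1.067], [-0.024, 0.847, 0.53, 0.805], [0.0, 0.0, 0.0, 1.0]] ['camera_matrix', 'world_from_camera']
top [[478.0, 0.0, 248.6], [0.0, 478.0, 194.0], [0.0, 0.0, 1.0]] [[-0.021, 0.981, -0.191, 0.288], [-1.0, -0.021, 0.003, -0.039], [-0.001, 0.191, 0.982, 1.665], [0.0, 0.0, 0.0, 1.0]] ['camera_matrix', 'world_from_camera']
{'clock': 0.1, 'q': [-1.214, 0.69, -0.195, 1.566, 0.157, 0.902, -0.215], 'qd': [0.0, -0.002, 0.0, -0.005, -0.001, 0.002, 0.0], 'joint_torque': [-0.004, -52.85, -1.272, -15.384, -0.053, 0.002, 0.0], 'tool_pos': [0.198, 0.592, 0.238], 'eef_rot': [0.812, 0.584, -0.001, 0.0], 'contact_force': [-0.004, 0.27, 0.063], 'moment': [0.029, 0.04, -0.018], 'opening': 0.999}
```

View pics/top0.png

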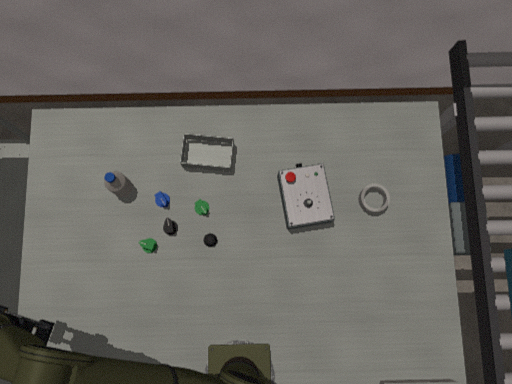

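View pics/side0.png

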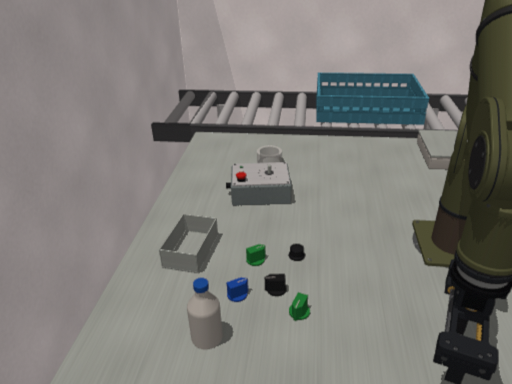

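The top view shows these candidates for the knob:
- black pointer knob at (169,227)
- round black knob at (210,240)
- blue knob at (162,200)
- green knobs at (202,207) and (148,245)

I choose the black one with a nose, at (169,227), and will check it in a close crop.

```bash
cat > h.py <<'E'
import numpy as np,cv2
from plant import *
def ray(n,u,v):
    c=camera_model(n);K=c["camera_matrix"];T=np.array(c["world_from_camera"])
    d=np.array([(u-K[0][2])/K[0][0],-(v-K[1][2])/K[1][1],-1.]); return T[:3,3],T[:3,:3]@d
def onz(n,u,v,z):
    o,d=ray(n,u,v); return o+d*(z-o[2])/d[2]
def cloud(n,D):
    c=camera_model(n);K=c["camera_matrix"];T=np.array(c["world_from_camera"])
    v,u=np.mgrid[:D.shape[0],:D.shape[1]]
    P=np.stack([(u-K[0][2])/K[0][0]*D,-(v-K[1][2])/K[1][1]*D,-D],-1); return P@T[:3,:3].T+T[:3,3]
E
python3 - <<'E'
from h import *
t=np.load("pics/top0.npz");s=np.load("pics/side0.npz")
R=lambda a,x,y,w,h,f:cv2.resize(a[y:y+h,x:x+w,::-1],(w*f,h*f),interpolation=cv2.INTER_CUBIC)
im=np.vstack([np.hstack([R(t['p'],145,205,50,37,8),R(t['p'],272,158,66,74,6)[:296,:396]]),np.hstack([R(s['p'],255,262,50,37,8),R(s['p'],225,160,66,49,6)[:296,:396][:294]]) if 0 else np.hstack([R(s['p'],255,262,50,37,8),cv2.resize(R(s['p'],225,160,66,49,6),(396,296))])])
im=cv2.convertScaleAbs(im,alpha=1.7,beta=10)
cv2.imwrite("pics/crop1.png",im)
# depth numbers
for n,d in(("top",t),("side",s)):
    W=cloud(n,d['d']); p=d['p'].astype(int); mx=p.max(2)
    # dark objects on table in knob region
    m=(mx<70)&(W[...,2]>0.004)&(W[...,2]<.2)&(d['d']>0)
    reg=np.zeros_like(m)
    if n=="top": reg[210:240,155:185]=1
    else: reg[265:300,255:295]=1
    q=W[m&reg]; print(n,len(q),q.mean(0).round(4),q.min(0).round(3),q.max(0).round(3))
    # box panel
    b=(abs(W[...,2]-.08)<.006)&(W[...,0]>.3)&(abs(W[...,1]+.19)<.25)
    k,l,st,ce=cv2.connectedComponentsWithStats(b.astype(np.uint8)); i=1+st[1:,4].argmax()
    q=W[l==i]; r=cv2.minAreaRect((q[:,:2]*1000).astype(np.float32)); print("box",st[i],q.mean(0).round(4),r)
    red=(p[...,0]>120)&(p[...,1]<60)&(p[...,2]<60); q=W[red];print("red",np.median(q,0).round(3), np.argwhere(red).mean(0))
E
```

```text
top 139 [0.4955 0.2297 0.0303] [0.473 0.208 0.005] [0.524 0.258 0.05 ]
box [ 279  164   55   63 2141] [ 0.5881 -0.2377  0.0793] ((591.9446411132812, -235.79637145996094), (197.27316284179688, 158.2244873046875), 8.641643524169922)
red [ 0.647 -0.183  0.103] [176.60606061 290.16666667]
side 394 [0.4992 0.2439 0.0273] [0.472 0.219 0.004] [0.527 0.264 0.047]
box [ 231  162   61   26 1244] [ 0.5848 -0.2253  0.0819] ((588.8416137695312, -234.88592529296875), (200.03875732421875, 168.2072296142578), 6.9123969078063965)
red [ 0.648 -0.174  0.106] [174.63157895 240.5       ]
```

View pics/crop1.png

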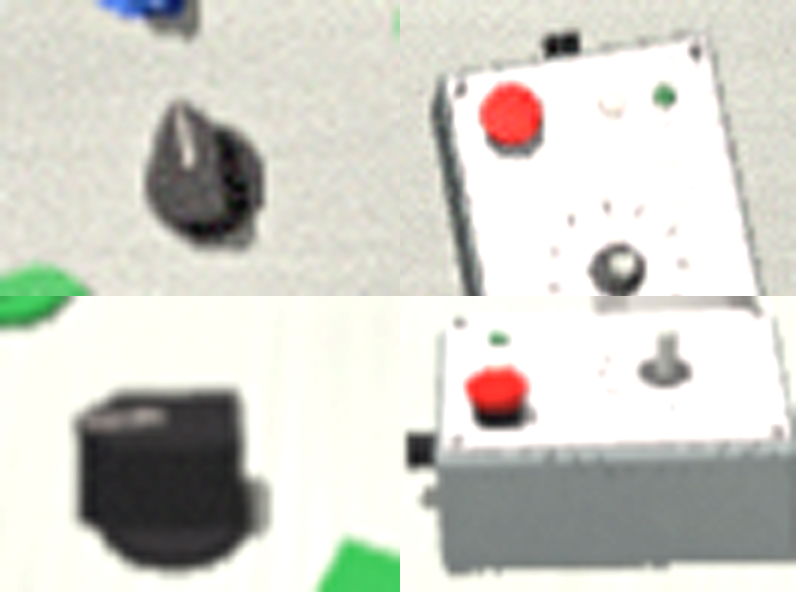

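The crop confirms it: a black pointer knob with a white line on top, its nose pointing up the picture (about world +x). In the top view the nose is near (167.5,217.5). The shaft tip is near (309,201.7) in the top view and (269.7,166.6) in the side view.

Run:
```python
from h import *
t=np.load("pics/top0.npz");s=np.load("pics/side0.npz")
f=lambda X,Y,x0,y0,k:((X+.5)/k-.5+x0,(Y+.5)/k-.5+y0)
def yaw(a,b): d=np.subtract(b,a); return np.degrees(np.arctan2(d[1],d[0]))
a=onz("top",*f(190,165,145,205,8),.042);b=onz("top",*f(181,108,145,205,8),.042);print("line top",a.round(4),b.round(4),yaw(a,b))
a2=onz("side",*f(165,412-296,255,262,8),.042);b2=onz("side",*f(84,420-296,255,262,8),.042);print("line side",a2.round(4),b2.round(4),yaw(a2,b2))
def tri(l):
    A=np.zeros((3,3));B=np.zeros(3)
    for n,u,v in l:
        o,d=ray(n,u,v);d=d/np.linalg.norm(d);P=np.eye(3)-np.outer(d,d);A+=P;B+=P@o
    return np.linalg.solve(A,B)
print("tip tri",tri([("top",309,201.7),("side",269.7,166.6)]).round(4), onz("top",309,201.7,.11).round(4),onz("side",269.7,166.6,.11).round(4))
# box edges: bright panel mask
for n,d,reg in(("top",t,(150,240,265,345)),("side",s,(155,200,222,300))):
    W=cloud(n,d['d']); p=d['p'].astype(int)
    m=(p.min(2)>105)&(abs(W[...,2]-.08)<.03); M=np.zeros(m.shape,np.uint8); r=reg; M[r[0]:r[1],r[2]:r[3]]=m[r[0]:r[1],r[2]:r[3]]
    M=cv2.morphologyEx(M,cv2.MORPH_CLOSE,np.ones((9,9)))
    c=max(cv2.findContours(M,0,cv2.CHAIN_APPROX_NONE)[0],key=cv2.contourArea)[:,0]
    q=np.array([onz(n,u,v,.08)[:2] for u,v in c]); R=cv2.minAreaRect((q*1000).astype(np.float32)); print(n,"box",R)
    red=(p[...,0]>1.8*p[...,1])&(p[...,0]>90)&(W[...,2]>.095)&(W[...,2]<.115); red[:, :225]=0;red[:,320:]=0
    v,u=np.argwhere(red).mean(0); B=onz(n,u,v,.104); print("button",B.round(4))
# knob silhouette: dark mask; skirt
```

```text
line top [0.5001 0.2335 0.042 ] [0.5248 0.2377 0.042 ] 9.515457187775748
line side [0.501 0.23  0.042] [0.5263 0.2361 0.042 ] 13.680027714547439
tip tri [ 0.5589 -0.2424  0.104 ] [ 0.5596 -0.2417  0.11  ] [ 0.5562 -0.2307  0.11  ]
top box ((592.6487426757812, -236.990234375), (194.9793243408203, 152.7916717529297), 8.293102264404297)
button [ 0.6481 -0.1831  0.104 ]
side box ((594.1923828125, -263.88641357421875), (197.55177307128906, 220.64163208007812), 8.081424713134766)
button [ 0.6476 -0.1784  0.104 ]
```

>>> apply_moves([
  {"x": -0.038, "y": 0.062, "fingers": 0.5},
  {"x": -0.038, "y": 0.062, "fingers": 0.5},
  {"x": -0.038, "y": 0.062, "fingers": 0.5},
  {"x": -0.038, "y": 0.062, "fingers": 0.5},
  {"x": -0.038, "y": 0.062, "fingers": 0.5},
  {"x": -0.038, "y": 0.062, "fingers": 0.5},
  {"x": -0.038, "y": 0.062, "fingers": 0.5},
  {"wz": -0.055, "fingers": 0.5},
])

```text
schema error: expected keys x, y, z, wx, wy, wz, fingers
```

```bash
cat >> h.py <<'E'
from scipy.spatial.transform import Rotation as Rn
def plan(pos,yaw_x):
    """tool shift/turn in move units to reach pos, tool down, tool x at world yaw_x deg (mod 180)"""
    s=get_state(); R=Rn.from_quat(s["eef_rot"]); ty=np.degrees(np.arctan2(*R.as_matrix()[1::-1,0]))
    y=yaw_x+180*np.round((ty-yaw_x)/180)
    G=Rn.from_euler("z",y,degrees=True)*Rn.from_euler("x",180,degrees=True)
    print("clk %.2f"%s["clock"],"pos",np.round(s["tool_pos"],4),"yawx %.1f"%ty,"shift",np.round(R.inv().apply(np.subtract(pos,s["tool_pos"]))/.8,4),"turn",np.round((R.inv()*G).as_rotvec()/np.pi,4),"open %.3f"%s["opening"],"F",np.round(s["contact_force"],1),"q7 %.2f"%s["q"][6])
E
python3 -c "
from h import *
plan([.496,.232,.1],100.5)"
```

```text
clk 0.10 pos [0.1981 0.5922 0.238 ] yawx 71.5 shift [-0.3086  0.4959  0.173 ] turn [-1.000e-04  5.000e-04 -1.611e-01] open 0.999 F [-0.   0.3  0.1] q7 -0.22
```

All keys are needed in every row.

>>> apply_moves([
  {"x": -0.038, "y": 0.062, "z": 0, "wx": 0, "wy": 0, "wz": 0, "fingers": 0.5},
  {"x": -0.038, "y": 0.062, "z": 0, "wx": 0, "wy": 0, "wz": 0, "fingers": 0.5},
  {"x": -0.038, "y": 0.062, "z": 0, "wx": 0, "wy": 0, "wz": 0, "fingers": 0.5},
  {"x": -0.038, "y": 0.062, "z": 0, "wx": 0, "wy": 0, "wz": 0, "fingers": 0.5},
  {"x": -0.038, "y": 0.062, "z": 0, "wx": 0, "wy": 0, "wz": 0, "fingers": 0.5},
  {"x": -0.038, "y": 0.062, "z": 0, "wx": 0, "wy": 0, "wz": 0, "fingers": 0.5},
  {"x": -0.038, "y": 0.062, "z": 0, "wx": 0, "wy": 0, "wz": 0, "fingers": 0.5},
  {"x": 0, "y": 0, "z": 0, "wx": 0, "wy": 0, "wz": -0.055, "fingers": 0.5},
])

```text
clock: 1.1
tool_pos: [0.467, 0.2705, 0.2341]
eef_rot: [0.756, 0.655, -0.003, 0.001]
contact_force: [-0.5, 2.0, -0.3]
opening: 0.748
```

```bash
python3 -c "
from h import *
plan([.496,.232,.1],100.5)"
```

```text
clk 1.10 pos [0.467  0.2705 0.2341] yawx 81.8 shift [-0.0415  0.0432  0.1677] turn [-0.0012  0.0016 -0.104 ] open 0.748 F [-0.5  2.  -0.3] q7 0.57
```

>>> apply_moves([
  {"x": -0.0415, "y": 0.043, "z": 0, "wx": 0, "wy": 0, "wz": 0, "fingers": 0.5},
  {"x": 0, "y": 0, "z": 0.05, "wx": 0, "wy": 0, "wz": -0.052, "fingers": 0.5},
  {"x": 0, "y": 0, "z": 0.06, "wx": 0, "wy": 0, "wz": -0.052, "fingers": 0.5},
  {"x": 0, "y": 0, "z": 0.05, "wx": 0, "wy": 0, "wz": 0, "fingers": 0.5},
  {"x": 0, "y": 0, "z": 0, "wx": 0, "wy": 0, "wz": 0, "fingers": 0.5},
])

```text
clock: 1.72
tool_pos: [0.4988, 0.2293, 0.1026]
eef_rot: [0.636, 0.771, -0.002, 0.0]
contact_force: [0.4, 0.7, 0.5]
opening: 0.754
```

Run:
```python
from h import *
plan([.496,.232,.012],100.5)
R=lambda a,x,y,w,h,f:cv2.resize(a[y:y+h,x:x+w,::-1],(w*f,h*f),interpolation=cv2.INTER_CUBIC)
p,_=snapshot("side");q,_=snapshot("top")
cv2.imwrite("pics/c2.png",cv2.convertScaleAbs(np.hstack([R(p,225,220,100,100,4),R(q,120,180,100,100,4)]),alpha=1.6,beta=10))
```

```text
clk 1.73 pos [0.4988 0.2293 0.1026] yawx 101.0 shift [ 0.0043 -0.0024  0.1132] turn [-0.001   0.001   0.0026] open 0.754 F [0.4 0.7 0.5] q7 0.81
```

View pics/c2.png

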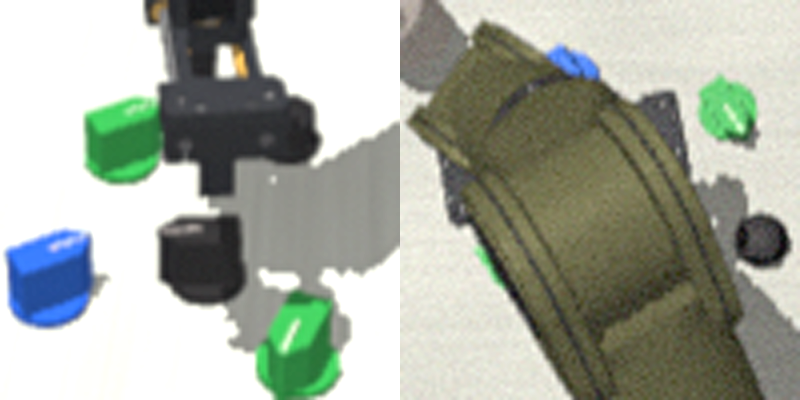

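In the side crop the finger is above the black bar, at (218,180) over the knob at (200,250), with the right heading. I'll descend now.

>>> apply_moves([
  {"x": 0.0043, "y": -0.0024, "z": 0.04, "wx": 0, "wy": 0, "wz": 0.0026, "fingers": 0.5},
  {"x": 0, "y": 0, "z": 0.04, "wx": 0, "wy": 0, "wz": 0, "fingers": 0.5},
  {"x": 0, "y": 0, "z": 0.03, "wx": 0, "wy": 0, "wz": 0, "fingers": 0.5},
  {"x": 0, "y": 0, "z": 0, "wx": 0, "wy": 0, "wz": 0, "fingers": 0.5},
])

```text
clock: 2.33
tool_pos: [0.5053, 0.2384, 0.024]
eef_rot: [0.64, 0.768, 0.009, 0.004]
contact_force: [0.1, 0.3, -0.1]
opening: 0.748
```

Run:
```python
from h import *
plan([.496,.232,.013],100.5)
```

```text
clk 2.33 pos [0.5053 0.2384 0.024 ] yawx 100.4 shift [-0.0059 -0.0132  0.0135] turn [ 0.0061 -0.0016 -0.0005] open 0.748 F [ 0.1  0.3 -0.1] q7 0.74
```

>>> apply_moves([
  {"x": -0.006, "y": -0.013, "z": 0.006, "wx": 0.006, "wy": -0.0016, "wz": 0, "fingers": 0.5},
  {"x": 0, "y": 0, "z": 0, "wx": 0, "wy": 0, "wz": 0, "fingers": 0.5},
])

```text
clock: 2.58
tool_pos: [0.4973, 0.2324, 0.022]
eef_rot: [0.64, 0.768, 0.002, 0.001]
contact_force: [0.2, 0.8, 0.3]
opening: 0.749
```

Run:
```python
from h import *
plan([.496,.232,.013],100.5)
```

```text
clk 2.58 pos [0.4973 0.2324 0.022 ] yawx 100.4 shift [-0.0003 -0.0017  0.0112] turn [ 0.0012 -0.0003 -0.0007] open 0.749 F [0.2 0.8 0.3] q7 0.74
```

>>> apply_moves([
  {"x": 0, "y": -0.0015, "z": 0.011, "wx": 0.001, "wy": 0, "wz": 0, "fingers": 0.5},
  {"x": 0, "y": 0, "z": 0, "wx": 0, "wy": 0, "wz": 0, "fingers": 0.3},
  {"x": 0, "y": 0, "z": 0, "wx": 0, "wy": 0, "wz": 0, "fingers": -0.3},
  {"x": 0, "y": 0, "z": 0, "wx": 0, "wy": 0, "wz": 0, "fingers": -1},
  {"x": 0, "y": 0, "z": 0, "wx": 0, "wy": 0, "wz": 0, "fingers": -1},
  {"x": 0, "y": 0, "z": 0, "wx": 0, "wy": 0, "wz": 0, "fingers": -1},
  {"x": 0, "y": 0, "z": 0, "wx": 0, "wy": 0, "wz": 0, "fingers": -1},
], force=45)

```text
clock: 3.45
tool_pos: [0.4971, 0.2327, 0.014]
eef_rot: [0.64, 0.768, 0.002, 0.0]
contact_force: [0.2, 0.7, -0.9]
opening: 0.289
```

Run:
```python
from h import *
plan([.496,.232,.16],100.5)
```

```text
clk 3.45 pos [0.4971 0.2327 0.014 ] yawx 100.4 shift [-0.0003 -0.001  -0.1824] turn [ 0.0009 -0.0007 -0.0008] open 0.289 F [ 0.2  0.7 -0.9] q7 0.74
```

>>> apply_moves([
  {"x": 0, "y": 0, "z": -0.03, "wx": 0, "wy": 0, "wz": 0, "fingers": -1},
  {"x": 0, "y": 0, "z": -0.06, "wx": 0, "wy": 0, "wz": 0, "fingers": -1},
  {"x": 0, "y": 0, "z": -0.06, "wx": 0, "wy": 0, "wz": 0, "fingers": -1},
  {"x": 0, "y": 0, "z": -0.06, "wx": 0, "wy": 0, "wz": 0, "fingers": -1},
  {"x": 0, "y": 0, "z": -0.02, "wx": 0, "wy": 0, "wz": 0, "fingers": -1},
  {"x": 0, "y": 0, "z": 0, "wx": 0, "wy": 0, "wz": 0, "fingers": -1},
])

```text
clock: 4.2
tool_pos: [0.4959, 0.2317, 0.2027]
eef_rot: [0.64, 0.768, 0.0, -0.0]
contact_force: [-0.0, -0.2, -0.4]
opening: 0.292
```

Run:
```python
from h import *
plan([.562,-.241,.19],98.3)
```

```text
clk 4.20 pos [0.4959 0.2317 0.2027] yawx 100.4 shift [-0.5961 -0.0253  0.0155] turn [ 0.0001 -0.0002  0.0116] open 0.292 F [-0.  -0.2 -0.4] q7 0.87
```

>>> apply_moves([
  {"x": -0.04, "y": -0.002, "z": 0, "wx": 0, "wy": 0, "wz": 0, "fingers": -1},
  {"x": -0.07, "y": -0.003, "z": 0, "wx": 0, "wy": 0, "wz": 0, "fingers": -1},
  {"x": -0.07, "y": -0.003, "z": 0, "wx": 0, "wy": 0, "wz": 0, "fingers": -1},
  {"x": -0.07, "y": -0.003, "z": 0, "wx": 0, "wy": 0, "wz": 0, "fingers": -1},
  {"x": -0.07, "y": -0.003, "z": 0, "wx": 0, "wy": 0, "wz": 0, "fingers": -1},
  {"x": -0.07, "y": -0.003, "z": 0, "wx": 0, "wy": 0, "wz": 0, "fingers": -1},
  {"x": -0.05, "y": -0.003, "z": 0, "wx": 0, "wy": 0, "wz": 0, "fingers": -1},
  {"x": 0, "y": 0, "z": 0, "wx": 0, "wy": 0, "wz": 0, "fingers": -1},
])

```text
clock: 5.2
tool_pos: [0.5409, -0.1278, 0.191]
eef_rot: [0.639, 0.769, -0.004, -0.006]
contact_force: [-1.0, 0.9, -0.4]
opening: 0.295
```

Run:
```python
from h import *
plan([.562,-.241,.19],98.3)
```

```text
clk 5.20 pos [ 0.5409 -0.1278  0.191 ] yawx 100.6 shift [-1.439e-01 -1.000e-04  6.000e-04] turn [-0.0046 -0.0013  0.0127] open 0.295 F [-1.   0.9 -0.4] q7 1.50
```

>>> apply_moves([
  {"x": -0.06, "y": 0, "z": 0, "wx": -0.0046, "wy": -0.0013, "wz": 0.0127, "fingers": -1},
  {"x": -0.06, "y": 0, "z": 0, "wx": 0, "wy": 0, "wz": 0, "fingers": -1},
  {"x": -0.025, "y": 0, "z": 0, "wx": 0, "wy": 0, "wz": 0, "fingers": -1},
  {"x": 0, "y": 0, "z": 0, "wx": 0, "wy": 0, "wz": 0, "fingers": -1},
])

```text
clock: 5.7
tool_pos: [0.5591, -0.238, 0.1862]
eef_rot: [0.652, 0.759, 0.001, -0.004]
contact_force: [-0.4, 0.0, -1.1]
opening: 0.294
```

Run:
```python
from h import *
plan([.562,-.241,.14],98.3)
```

```text
clk 5.70 pos [ 0.5591 -0.238   0.1862] yawx 98.7 shift [-0.0047  0.0033  0.0577] turn [-0.0014 -0.0025  0.0021] open 0.294 F [-0.4  0.  -1.1] q7 1.67
```

>>> apply_moves([
  {"x": -0.0047, "y": 0.0033, "z": 0.025, "wx": -0.0014, "wy": -0.0025, "wz": 0.002, "fingers": -1},
  {"x": 0, "y": 0, "z": 0.025, "wx": 0, "wy": 0, "wz": 0, "fingers": -1},
  {"x": 0, "y": 0, "z": 0, "wx": 0, "wy": 0, "wz": 0, "fingers": -1},
])

```text
clock: 6.08
tool_pos: [0.5628, -0.2311, 0.1452]
eef_rot: [0.65, 0.76, 0.002, -0.002]
contact_force: [1.1, 0.5, -0.9]
opening: 0.29
```

Run:
```python
from h import *
plan([.562,-.241,.14],98.3)
R=lambda a,x,y,w,h,f:cv2.resize(a[y:y+h,x:x+w,::-1],(w*f,h*f),interpolation=cv2.INTER_CUBIC)
p,_=snapshot("side");q,_=snapshot("top")
cv2.imwrite("pics/c3.png",cv2.convertScaleAbs(np.hstack([R(p,240,140,50,60,8),R(q,270,160,70,84,5)[:,:]][:1]+[cv2.resize(R(q,272,160,66,80,6),(396,480))]),alpha=1.5,beta=10))
```

```text
clk 6.08 pos [ 0.5628 -0.2311  0.1452] yawx 98.9 shift [-0.0121 -0.0029  0.0064] turn [ 0.0001 -0.002   0.0032] open 0.290 F [ 1.1  0.5 -0.9] q7 1.63
```

View pics/c3.png

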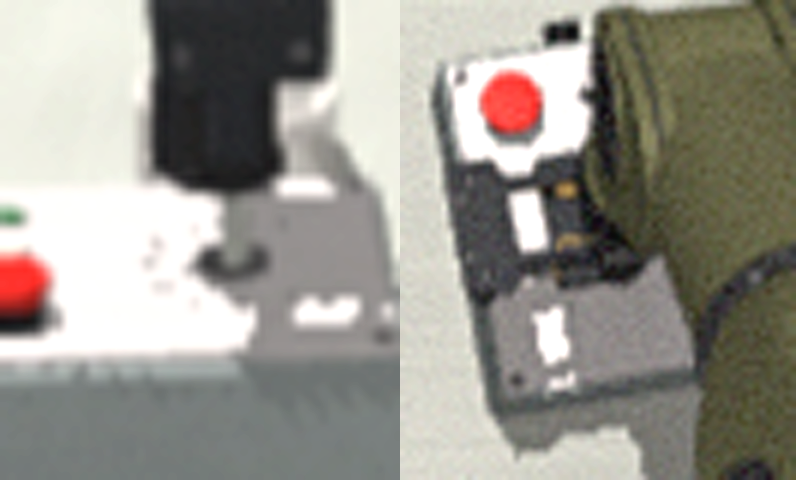

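The side crop shows the knob above the shaft, aimed slightly to its left: skirt and nose at columns 153 to 283, shaft near column 237. I'll measure the offset in numbers.

```bash
cat >> h.py <<'E'
def proj(n,P):
    c=camera_model(n);K=np.array(c["camera_matrix"]);T=np.array(c["world_from_camera"])
    q=T[:3,:3].T@(np.array(P)-T[:3,3]); return np.round([K[0,2]+K[0,0]*q[0]/-q[2],K[1,2]+K[1,1]*-q[1]/-q[2]],2)
E
python3 - <<'E'
from h import *
p,_=snapshot("side"); g=p.astype(int).sum(2)//3
for v in (156,158,160,161,162,163,164): print(v,g[v,255:281].tolist())
s=np.load("pics/side0.npz")['p'].astype(int).sum(2)//3
for v in range(164,175): print(v,s[v,260:281].tolist())
t=np.load("pics/top0.npz")['p'].astype(int).sum(2)//3
for v in range(195,212): print(v,t[v,299:320].tolist())
for z in(.08,.083,.11): print(z,proj("side",[.562,-.241,z]),proj("top",[.562,-.241,z]))
s=get_state(); x,y,z=s["tool_pos"]; a=np.radians(8.9)
for d in(-.026,0,.031): print(d,proj("side",[x+d*np.cos(a),y+d*np.sin(a),z-.011]))
E
```

```text
156 [149, 144, 118, 69, 22, 18, 16, 17, 15, 17, 18, 20, 20, 20, 22, 21, 19, 15, 37, 82, 114, 110, 106, 105, 100, 102]
158 [150, 145, 118, 70, 24, 16, 18, 18, 17, 17, 15, 20, 20, 19, 21, 20, 17, 15, 17, 38, 81, 113, 109, 101, 91, 88]
160 [151, 145, 116, 66, 28, 19, 20, 20, 19, 16, 13, 15, 14, 16, 15, 16, 16, 14, 15, 38, 83, 114, 114, 110, 99, 88]
161 [153, 146, 122, 89, 76, 53, 31, 22, 20, 13, 14, 13, 13, 14, 14, 12, 13, 13, 28, 66, 104, 117, 116, 115, 109, 93]
162 [155, 152, 134, 116, 115, 111, 88, 56, 36, 27, 15, 15, 18, 20, 22, 17, 20, 33, 75, 129, 145, 150, 150, 150, 148, 134]
163 [161, 161, 154, 148, 151, 153, 145, 128, 106, 94, 59, 54, 51, 51, 65, 50, 59, 72, 107, 160, 165, 168, 169, 169, 169, 164]
164 [165, 166, 166, 166, 167, 167, 167, 164, 153, 149, 137, 132, 108, 77, 82, 76, 84, 89, 101, 131, 133, 132, 133, 133, 134, 135]
164 [160, 160, 160, 159, 160, 160, 157, 150, 153, 153, 154, 161, 162, 162, 162, 163, 164, 164, 164, 163, 164]
165 [161, 161, 161, 160, 160, 161, 159, 151, 145, 144, 139, 148, 163, 163, 163, 163, 163, 163, 164, 164, 164]
166 [160, 161, 160, 161, 161, 161, 15
[... 2203 characters left out ...]
58, 157, 156, 137, 125, 77, 69, 62, 112, 135, 155, 155, 160, 155, 150, 125, 124, 148]
208 [153, 154, 159, 153, 159, 161, 157, 158, 134, 125, 125, 150, 154, 157, 154, 155, 154, 154, 128, 129, 147]
209 [154, 155, 155, 156, 155, 159, 155, 158, 156, 157, 160, 156, 153, 151, 151, 158, 154, 161, 149, 151, 153]
210 [155, 132, 154, 157, 155, 157, 154, 155, 152, 154, 156, 150, 152, 154, 157, 154, 158, 154, 152, 155, 155]
211 [153, 134, 150, 156, 156, 157, 153, 153, 156, 154, 155, 156, 151, 152, 154, 155, 159, 158, 156, 153, 155]
0.08 [268.31 172.88] [307.67 202.56]
0.083 [268.31 172.11] [307.77 202.4 ]
0.11 [268.26 165.11] [308.76 200.99]
-0.026 [275.05 158.97]
0 [267.28 159.25]
0.031 [258.01 159.59]
```

Run:
```python
from h import *
x,y,z=get_state()["tool_pos"]; 
for d in(-.003,0,.003): print(d,[proj("side",[x+.001+.026*np.cos(b),y+d+.026*np.sin(b),z-.014]).tolist() for b in np.radians([90,110,130])])
plan([.5596,-.2411,.130],98.3)
```

```text
-0.003 [[266.33, 163.24], [269.06, 163.11], [271.54, 162.56]]
0 [[266.24, 163.66], [268.97, 163.54], [271.46, 162.98]]
0.003 [[266.15, 164.08], [268.89, 163.96], [271.38, 163.41]]
clk 6.22 pos [ 0.5644 -0.233   0.1472] yawx 98.8 shift [-0.0092 -0.0076  0.0215] turn [ 0.0014 -0.0011  0.0027] open 0.293 F [ 1.  -0.8 -0. ] q7 1.63
```

>>> apply_moves([
  {"x": -0.0092, "y": -0.0076, "z": 0.01, "wx": 0.0014, "wy": -0.001, "wz": 0.0027, "fingers": -1},
  {"x": 0, "y": 0, "z": 0, "wx": 0, "wy": 0, "wz": 0, "fingers": -1},
  {"x": 0, "y": 0, "z": 0, "wx": 0, "wy": 0, "wz": 0, "fingers": -1},
])

```text
clock: 6.6
tool_pos: [0.5599, -0.2418, 0.1402]
eef_rot: [0.654, 0.756, 0.0, 0.001]
contact_force: [0.8, -0.5, -0.6]
opening: 0.29
```

Run:
```python
from h import *
plan([.5596,-.2411,.130],98.3)
snapshot("side")
plan([.5596,-.2411,.130],98.3)
```

```text
clk 6.60 pos [ 0.5599 -0.2418  0.1402] yawx 98.2 shift [ 0.001  -0.0003  0.0128] turn [ 0.0006  0.0004 -0.0003] open 0.290 F [ 0.8 -0.5 -0.6] q7 1.63
clk 6.65 pos [ 0.5596 -0.242   0.1401] yawx 98.2 shift [0.0012 0.0001 0.0126] turn [ 0.0004  0.0004 -0.0003] open 0.294 F [-0.5 -0.5 -0.7] q7 1.63
```

>>> apply_moves([
  {"x": 0.001, "y": 0, "z": 0.01, "wx": 0, "wy": 0, "wz": 0, "fingers": -1},
  {"x": 0, "y": 0, "z": 0.006, "wx": 0, "wy": 0, "wz": 0, "fingers": -1},
  {"x": 0, "y": 0, "z": 0, "wx": 0, "wy": 0, "wz": 0, "fingers": -1},
])

```text
clock: 7.02
tool_pos: [0.5595, -0.2411, 0.1263]
eef_rot: [0.655, 0.756, 0.0, 0.001]
contact_force: [-0.5, 0.6, -1.1]
opening: 0.29
```

Run:
```python
from h import *
plan([.5596,-.2411,.120],98.3)
```

```text
clk 7.03 pos [ 0.5595 -0.2411  0.1263] yawx 98.2 shift [-0.      0.0001  0.0079] turn [ 0.0004  0.0003 -0.0004] open 0.290 F [-0.5  0.6 -1.1] q7 1.62
```

>>> apply_moves([
  {"x": 0, "y": 0, "z": 0.005, "wx": 0, "wy": 0, "wz": 0, "fingers": -1},
  {"x": 0, "y": 0, "z": 0.005, "wx": 0, "wy": 0, "wz": 0, "fingers": -1},
  {"x": 0, "y": 0, "z": 0, "wx": 0, "wy": 0, "wz": 0, "fingers": -1},
])

```text
clock: 7.4
tool_pos: [0.5598, -0.2415, 0.1178]
eef_rot: [0.655, 0.756, 0.0, 0.001]
contact_force: [0.0, -0.8, -0.4]
opening: 0.291
```

Run:
```python
from h import *
plan([.5596,-.2411,.106],98.3)
```

```text
clk 7.40 pos [ 0.5598 -0.2415  0.1178] yawx 98.2 shift [ 0.0005 -0.0001  0.0148] turn [ 0.0005  0.0005 -0.0004] open 0.291 F [ 0.  -0.8 -0.4] q7 1.61
```

There is no force with the bore mouth about 6 mm below the tip, so the knob is on the shaft. I'll go on down.

>>> apply_moves([
  {"x": 0, "y": 0, "z": 0.006, "wx": 0, "wy": 0, "wz": 0, "fingers": -1},
  {"x": 0, "y": 0, "z": 0.006, "wx": 0, "wy": 0, "wz": 0, "fingers": -1},
  {"x": 0, "y": 0, "z": 0, "wx": 0, "wy": 0, "wz": 0, "fingers": -1},
])

```text
clock: 7.78
tool_pos: [0.5598, -0.2415, 0.1076]
eef_rot: [0.655, 0.756, 0.0, 0.001]
contact_force: [-1.1, -0.6, -0.6]
opening: 0.293
```

Run:
```python
from h import *
plan([.5596,-.2411,.098],98.3)
```

```text
clk 7.78 pos [ 0.5598 -0.2415  0.1076] yawx 98.2 shift [ 0.0005 -0.0002  0.012 ] turn [ 0.0005  0.0005 -0.0004] open 0.293 F [-1.1 -0.6 -0.6] q7 1.60
```

>>> apply_moves([
  {"x": 0, "y": 0, "z": 0.004, "wx": 0, "wy": 0, "wz": 0, "fingers": -1},
  {"x": 0, "y": 0, "z": 0.004, "wx": 0, "wy": 0, "wz": 0, "fingers": -1},
  {"x": 0, "y": 0, "z": 0.002, "wx": 0, "wy": 0, "wz": 0, "fingers": -1},
], force=60)

```text
clock: 8.15
tool_pos: [0.5602, -0.2415, 0.1007]
eef_rot: [0.655, 0.756, 0.0, 0.002]
contact_force: [-2.8, -0.5, 7.0]
opening: 0.287
```

Run:
```python
from h import *
plan([.5596,-.2411,.098],98.3)
```

```text
clk 8.15 pos [ 0.5602 -0.2415  0.1007] yawx 98.2 shift [ 0.0006 -0.0006  0.0033] turn [ 0.0007  0.0007 -0.0005] open 0.287 F [-2.8 -0.5  7. ] q7 1.60
```

>>> apply_moves([
  {"x": 0, "y": 0, "z": 0.004, "wx": 0, "wy": 0, "wz": 0, "fingers": -1},
  {"x": 0, "y": 0, "z": 0.003, "wx": 0, "wy": 0, "wz": 0, "fingers": -1},
])

```text
clock: 8.4
tool_pos: [0.5603, -0.2415, 0.0978]
eef_rot: [0.655, 0.756, -0.0, 0.002]
contact_force: [-5.6, 0.6, 23.3]
opening: 0.293
```

Run:
```python
from h import *
plan([.5596,-.2411,.098],98.3)
```

```text
clk 8.40 pos [ 0.5603 -0.2415  0.0978] yawx 98.2 shift [ 0.0007 -0.0008 -0.0003] turn [ 0.0009  0.0013 -0.0006] open 0.293 F [-5.6  0.6 23.3] q7 1.59
```

Run:
```python
from h import *
p,_=snapshot("side");snapshot("side");snapshot("side")
plan([.5596,-.2411,.098],98.3)
cv2.imwrite("pics/c4.png",cv2.convertScaleAbs(cv2.resize(p[135:200,225:305,::-1],(640,520),interpolation=cv2.INTER_CUBIC),alpha=1.5,beta=10))
```

```text
clk 8.55 pos [ 0.5602 -0.2415  0.0979] yawx 98.2 shift [ 0.0007 -0.0007 -0.0002] turn [ 0.0009  0.0013 -0.0005] open 0.288 F [-5.1  0.8 15.8] q7 1.59
```

View pics/c4.png

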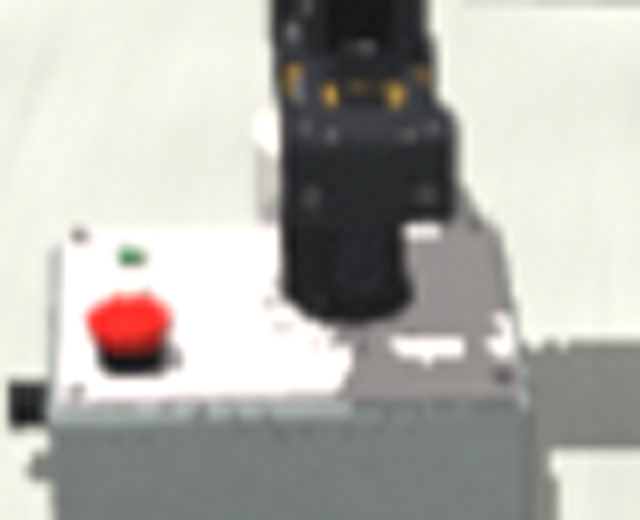

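The knob sits flat on the panel around the shaft (skirt bottom near (348,310)), and neither the shaft nor the collar is visible. I'll check that the push is steady.

Run:
```python
from h import *
for i in range(3):
    for _ in range(5): snapshot("top")
    plan([.5596,-.2411,.098],98.3)
```

```text
clk 8.80 pos [ 0.5603 -0.2415  0.0979] yawx 98.2 shift [ 0.0006 -0.0007 -0.0002] turn [ 0.0009  0.0013 -0.0005] open 0.292 F [-3.9  1.3 15.8] q7 1.59
clk 9.05 pos [ 0.5603 -0.2415  0.0979] yawx 98.2 shift [ 0.0006 -0.0008 -0.0002] turn [ 0.0009  0.0013 -0.0005] open 0.291 F [-4.7  1.  14.6] q7 1.59
clk 9.30 pos [ 0.5603 -0.2415  0.0979] yawx 98.2 shift [ 0.0006 -0.0007 -0.0001] turn [ 0.0009  0.0013 -0.0005] open 0.292 F [-3.2  0.5 15. ] q7 1.59
```

The push is steady at about 15 N, above the 10.8 N needed at the stop. I'll hand in.

```bash
python3 -c "
from plant import *
print(finish_job())"
```

```text
the job is handed in; nothing more can be done
None
```

The black pointer knob is on the D-shaft and pressed down to the stop. I handed the job in at about 9.3 s with the gripper still holding and pushing it.

**How it went:** I gripped the knob across its bar and turned it to match the box's heading of about 8.3°. I then lined it up over the shaft with the side camera. It went on with no noticeable force, so the flats matched.

**Last checks:**
- **Push:** it held steady at about 15 N for the last 0.75 s; the stop needs 10.8 N.
- **Height:** the TCP was at z = 0.098 m, about 8 mm below the height I worked out for fully home and unpressed.
- **Turn:** the gripper was within about 0.1° of the heading I measured for the shaft.
- **Side picture:** the knob's skirt is down at the panel, and the shaft and collar can't be seen.
- **Side load:** a sideways force of 3 to 5 N remained, with no movement seen.

No check failed. I did not measure the four bystanders again, but I planned the path clear of them and saw no contact force on the way.

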